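# Load a sprung-lid press box and hold the lid just below balance

## Robot

A 6-joint arm with a two-finger parallel gripper is mounted at the origin on the work surface; the furniture and walls round the work are solid. World frame = base frame: x ahead of the robot, y to its left, z up, the work surface at z = 0. Lengths are in m, angles in rad, forces in N, time in s.
With the tool pointing down it reaches from about 0.25 to 0.725 m from the base axis. Payload 9.7 kg.
Tool frame: the origin (TCP) lies between the finger pads; the fingertips stand 17 mm ahead of it and the grasp point (between the pads) lies 2 mm behind it; z points along the fingers, y is the line along which they close (so a half turn about z gives the same grasp; the last joint's range is limited). The gripper opens to 85 mm and grips with 20 to 120 N. Pads are 22 mm wide; open, the fingers measure 114 mm over their backs; the gripper's body (76 mm by 85 mm) begins 54 mm behind the grasp point. The pads swing forward as they close: fully open they stand 13 mm farther back than shut.
Start: joints at [-1.183, 0.087, 0.176, 1.66, 0, 1.571], TCP at [0.208, -0.509, 0.248] pointing down, gripper open.
Joint ranges: [-3.13, 3.13], [-0.85, 1.81], [-1.15, 1.24], [-2.2, 2.28], [-1.44, 1.52], [-3.14, 3.14]. Speed limits (rad/s): [2.22, 2.22, 2.57, 3.14, 3.14, 3.14].

## Interface

Orientations are given as a unit quaternion [x, y, z, w].
In Python, from workcell import r gives the robot as it stands. The module is installed in compiled form; this text tells all that it offers.
- The arm moves only by the shell command python3 -m jog 'ROWS' [OPENING] [FORCE]. ROWS is text: rows parted by semicolons, each of 6 numbers parted by spaces: the shift along the world's x, y, z in m, then the turn, a rotation vector about the world's x, y, z in rad. In form: dx dy dz wx wy wz; .... A call has 1 to 10 rows; each row is the pose to reach, as a shift and turn from the pose commanded when the call began; what a row does not reach only later rows make up. A row lasts 1/12 s, in which the tool goes at most 41.7 mm and 7.16 degrees, less where a joint would pass 70% of its speed; a pose out of reach is approached as far as the arm can. A call with a gripper value outside its range is refused whole. OPENING is the gripper's target within -1 to 1 (shut at 1, half-way at 0, fully open at -1), set as the call begins (- or left out, the last holds). The fingers move at their own pace and stop on an object; FORCE is the grip in N (left out, the last holds). Time passes only in rows, so rows that repeat a pose let the fingers close. It gives the time, the measured TCP pose, the force, the opening and the grip force at its end, in the units of the state.
- r.state(): the state, without advancing time (a new reading comes with each control period).
- r.get_image(name): name is "scene" or "side" or "wrist"; returns the picture (400x640x3 uint8, red, green, blue); there is no depth.
- r.camera_model(name): a dict with "fx", "fy", "cx", "cy" (pixels), "k1" (the pictures are not rectified: a ray, as slopes to the right and down, at radius r is drawn at 1 + k1 r^2 times it, then the intrinsics apply), "world_to_cam" (4x4, takes a point from world to camera coordinates). Camera axes: x right, y up, looking along -z (the intrinsics and any distortion apply to the point x, -y, -z); pixel columns grow to the right and rows downward; lengths in m; the calibration is good to about 2 mm. A picture is of the moment at which its call begins: read the wrist's pose just before it. camera_model takes no time and is no camera call; for the wrist camera it gives the pose at the moment of the call.
- r.finish_job(): hands the job in; it is judged then, once.
The state is a dict: "clock": time; "joint_positions": joint angles; "qd": joint speeds; "tau": joint torques, N m; "tool_pos": TCP position; "tcp_rot": TCP orientation; "wrist_force": force on the tool from outside, world axes, zero at the start; "wrist_torque": the same for the moment, N m; "width": finger opening in m; "grasp_force": force on a finger pad.
Only numpy, scipy, OpenCV 4.12 (cv2) and the standard library are available. Lean on these libraries where they do the work, as an engineer would, in place of code of your own. Each camera call takes 0.05 s, during which the arm holds its last target. There are 200 camera calls.

## Task

Open the sprung lid of the blue press box by its red grab bar, past its balance point so that it stays up by itself, and put the one spacer ring that fits the steel post (the middle-sized of the three) down over the post, sitting flat on the box floor, and let go of it. Then take the bar again, bring the lid back to just below its balance point, where it would fall shut (within about ten degrees), and finish while still holding it there, still, so that I can check that the pad will land squarely on the ring. Leave the other two rings, the red cutters and the flux tin where they are.

Things in the scene. Friction and masses are not known exactly. Their poses are not given: they have to be found in the camera images.
- press_box: blue press box, fixed to the bench: 140 mm deep (x) x 130 mm wide (y) x 85 mm high, walls 6 mm, open on top under its lid, inner floor 35 mm above the bench, inside 128 x 118 mm. Origin: centre of its underside, on the bench; x points from its front (robot side) to its hinge side, y to the left, z up. Its yaw varies
- post_base (a point): foot of the upright steel post inside the box, on the inner floor, 18 mm in front of the box centre and 35 mm above the bench. The post is 16 mm in diameter and 32 mm tall, its top 6 mm tapered to 10 mm
- lid_hinge (a point): middle of the lid's hinge pin at the box's rear top edge, 72 mm behind the box centre, 90 mm above the bench; the pin runs along the box's y. Does not move with the lid
- lid (a joint): angle of the sprung lid: 0 shut (level), grows as the front edge rises, stop at 1.52 rad. Balance point at 0.95 rad (54 degrees): below it the lid falls shut, above it the springs swing it up to the stop and keep it there. No more than about 3 N is needed at the bar
- lid_bar (a point): middle of the red grab bar on the lid's front edge: round, 10 mm in diameter, 100 mm long, parallel to the hinge pin and 182 mm from it in the plate's plane, 40 mm clear of the lid's edge and the box's front; carried by arms at its ends, the middle 85 mm free to grip. Lid shut: 90 mm above the bench; lid fully up: about 272 mm. Moves with the lid
- lid_pad (a point): middle of the lower face of the round rubber pad (48 mm across, 8 mm thick) under the lid, 90 mm from the hinge pin. The lid is an aluminium plate 7 mm thick, 130 mm wide, reaching 142 mm from the hinge pin to its free edge, 0.7 kg in all. Moves with the lid; with the lid shut it lies over the post
- spacer_middle: the middle-sized of three aluminium spacer rings standing on the bench: outside diameter 42 mm, bore 20 mm, 30 mm tall; the one that fits the 16 mm post. Origin: centre of its underside, z along its bore
- spacer_small: small look-alike: outside diameter 34 mm, bore 12 mm, 30 mm tall; leave it. Origin: centre of its underside
- spacer_large: large look-alike: outside diameter 50 mm, bore 28 mm, 30 mm tall; leave it. Origin: centre of its underside
- cutters: red-handled side cutters lying flat, 117 mm long; bystander
- tin: round blue and white flux tin, 83 mm across, 37 mm high; bystander
Things that resemble listed ones, but are neither listed nor needed, are in the scene too. Leave any orange look-alike of the spacer_middle alone.

How it is judged:
By the outcome, as a careful person would: the job done as asked, in the order asked, and still so for the second after the job is handed in, while the arm keeps its last pose, push and grip.
It also fails if it takes over 61 s, if anything falls off the work surface, if the arm or the gripper's body presses on something with over 40 N, if the wrist force passes 120 N, or if a joint passes its speed limit or range.

## Working session

There is one attempt and no reset: what is moved stays moved. The work goes in short steps, Python scripts to look and compute and a shell command to move; the robot and the scene stay as the last step left them, time stands still between calls to the robot, and variables do not carry over. Pictures are saved under pics/ and viewed, at most 10 in all, crops included, and the job is handed in when it is done.

```bash
mkdir -p pics
python3 - <<'E'
from workcell import r
import cv2, numpy as np
print(r.state())
for n in ("scene","side"):
    im=r.get_image(n); cv2.imwrite(f"pics/{n}0.png",cv2.cvtColor(im,cv2.COLOR_RGB2BGR))
for n in ("scene","side","wrist"): print(n,r.camera_model(n))
E
```

```text
{'clock': 0.0, 'joint_positions': array([-1.18302875e+00,  8.74608309e-02,  1.75113660e-01,  1.65980270e+00,
        2.62417727e-05,  1.57083497e+00]), 'qd': array([-4.92507491e-04, -1.16861085e-03, -1.46694882e-03,  1.27257423e-03,
        1.08304290e-03,  6.46497456e-05]), 'tau': array([ 1.94723005e-03, -5.20385635e+01,  4.64802969e+01,  1.62334606e-02,
        1.57253289e-04,  2.33425021e-05]), 'tool_pos': array([ 0.20789287, -0.50896428,  0.24757214]), 'tcp_rot': array([ 9.81266842e-01,  1.92652347e-01, -1.17532800e-04, -6.66619251e-04]), 'wrist_force': array([ 0.39772091, -0.81211047, -0.16610801]), 'wrist_torque': array([-0.01602218,  0.02353933, -0.00619381]), 'grasp_force': 0.0, 'width': 0.08542334537449078}
scene {'fx': 375.49806192599414, 'fy': 375.49806192599414, 'cx': 320.83265171152226, 'cy': 198.64163403314842, 'k1': -0.04145327714251032, 'world_to_cam': array([[-0.58615417, -0.81001749, -0.0171741 ,  0.46036179],
       [ 0.29381851, -0.23227517,  0.92721029, -0.15258681],
       [-0.75504567,  0.53844211,  0.37414719, -0.6719088 ],
       [ 0.        ,  0.        ,  0
[... 217 characters left out ...]
549666,  0.49004212],
       [ 0.28661734, -0.50490919,  0.81419728, -0.08476036],
       [-0.41015772,  0.70336198,  0.58056229, -0.98792814],
       [ 0.        ,  0.        ,  0.        ,  1.        ]])}
wrist {'fx': 330.2853975959129, 'fy': 330.2853975959129, 'cx': 323.32752137837315, 'cy': 196.41426528016623, 'k1': 0.00433502907120726, 'world_to_cam': array([[ 3.78089331e-01, -9.25769116e-01,  3.15280385e-05,
        -5.49953928e-01],
       [ 8.83246386e-01,  3.60712604e-01, -2.99603471e-01,
         3.86030739e-02],
       [ 2.77352268e-01,  1.13304723e-01,  9.54063813e-01,
        -3.80068291e-01],
       [ 0.00000000e+00,  0.00000000e+00,  0.00000000e+00,
         1.00000000e+00]])}
```

View pics/scene0.png

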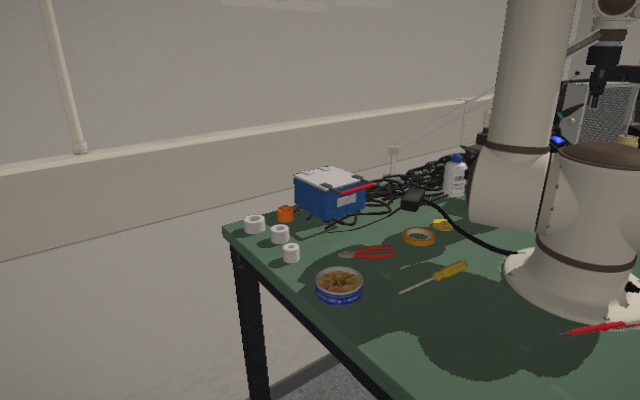

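View pics/side0.png

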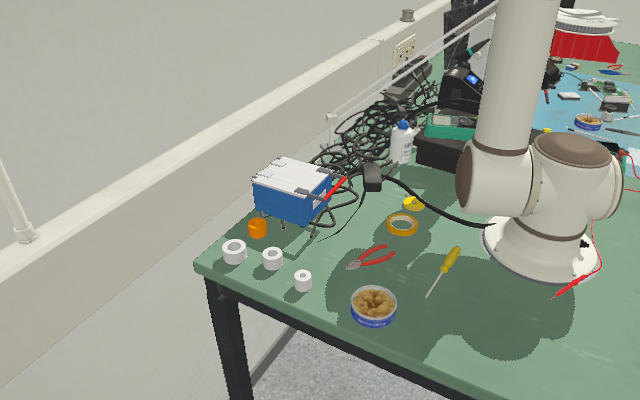

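The scene view shows the box around (330,192). The rings are at (255,224) large, (280,234) middle and (291,253) small, with an orange decoy at (286,213). In the side view the box is at (290,190) and the rings are at (234,251), (272,259) and (303,281).

```bash
cat > h.py <<'E'
import numpy as np, cv2
from workcell import r
def ray(m,u,v):
    x,y=(u-m["cx"])/m["fx"],(v-m["cy"])/m["fy"]; a,b=x,y
    for _ in range(20):
        f=1+m["k1"]*(a*a+b*b); a,b=x/f,y/f
    R=m["world_to_cam"][:3,:3];t=m["world_to_cam"][:3,3]
    return -R.T@t, R.T@np.array([a,-b,-1.])
def onz(m,u,v,z):
    c,d=ray(m,u,v); return c+d*(z-c[2])/d[2]
def proj(m,P):
    P=np.atleast_2d(P); q=P@m["world_to_cam"][:3,:3].T+m["world_to_cam"][:3,3]
    a,b=q[:,0]/-q[:,2],-q[:,1]/-q[:,2]; f=1+m["k1"]*(a*a+b*b)
    return np.c_[m["cx"]+m["fx"]*a*f,m["cy"]+m["fy"]*b*f]
E
python3 - <<'E'
from h import *
s,d=r.camera_model("scene"),r.camera_model("side")
for n,a,b in (("L",(255,219),(234,245)),("M",(280,229),(272,253)),("S",(291,247),(303,274))):
    print(n,onz(s,*a,.03),onz(d,*b,.03))
a=cv2.imread("pics/scene0.png")[155:235,230:390]; b=cv2.imread("pics/side0.png")[145:275,210:370]
a=cv2.resize(a,None,fx=5,fy=5,interpolation=cv2.INTER_CUBIC)
b=cv2.resize(b,None,fx=4.5,fy=4.5,interpolation=cv2.INTER_CUBIC)
cv2.imwrite("pics/c1.png",a);cv2.imwrite("pics/c2.png",b)
E
```

```text
L [0.54808229 0.3617647  0.03      ] [0.55881184 0.35657601 0.03      ]
M [0.4664039  0.34156143 0.03      ] [0.47536916 0.33779109 0.03      ]
S [0.38259644 0.36478142 0.03      ] [0.38850709 0.35867019 0.03      ]
```

View pics/c2.png

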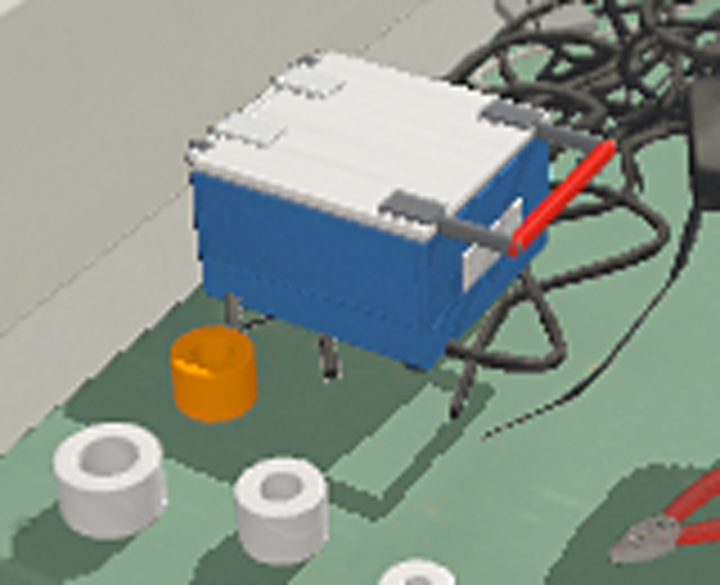

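View pics/c1.png

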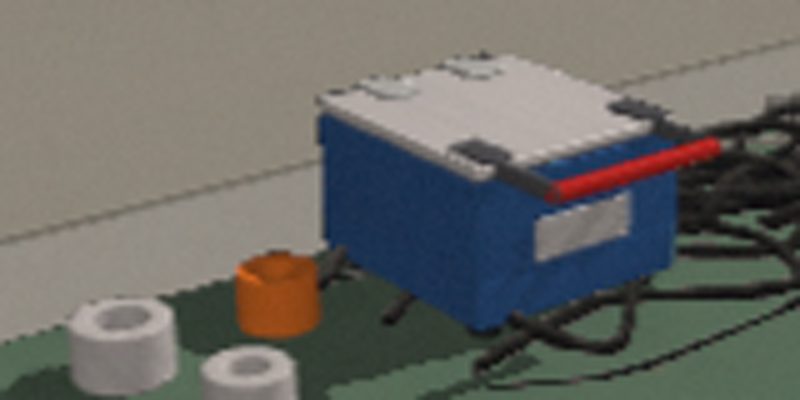

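The crops show the red bar ends at side crop (515,248)/(610,145) and scene crop (555,193)/(717,147). The box's front-left bottom corner is at side (430,368) and scene (485,330).

Run:
```python
from h import *
from scipy.optimize import least_squares
s,d=r.camera_model("scene"),r.camera_model("side")
F=lambda u,v:(230+u/5,155+v/5); G=lambda u,v:(210+u/4.5,145+v/4.5)
obs=[(s,F(555,193),(-.11,.05,.09)),(s,F(717,147),(-.11,-.05,.09)),(s,F(485,330),(-.07,.065,0)),(s,F(672,262),(-.07,-.065,0)),(s,F(325,245),(.07,.065,0)),
(d,G(515,248),(-.11,.05,.09)),(d,G(610,145),(-.11,-.05,.09)),(d,G(430,368),(-.07,.065,0)),(d,G(205,290),(.07,.065,0))]
def W(p,P):
    c,S=np.cos(p[2]),np.sin(p[2]); return np.array([p[0]+c*P[0]-S*P[1],p[1]+S*P[0]+c*P[1],P[2]])
f=lambda p:np.concatenate([proj(m,W(p,P))[0]-q for m,q,P in obs])
o=least_squares(f,[.6,.2,0],loss='soft_l1'); p=o.x; print(p,np.round(f(p).reshape(-1,2),1).tolist())
print("bar",W(p,(-.11,0,.09)),"post",W(p,(-.018,0,.035)),"hinge",W(p,(.072,0,.09)))
```

```text
[ 0.54788984  0.13876348 -0.01074082] [[0.6, -1.7], [0.3, -1.4], [-0.4, 1.8], [1.9, 2.5], [1.5, 1.2], [-1.1, -1.9], [-0.6, -0.2], [-0.8, 2.1], [0.0, 1.3]]
bar [0.43789618 0.13994495 0.09      ] post [0.52989088 0.13895681 0.035     ] hinge [0.61988569 0.13799016 0.09      ]
```

```bash
python3 -m jog '.01 .04 .02 0 0 .06; .02 .08 .04 0 0 .14; .05 .16 .06 0 0 .25; .08 .26 .08 0 0 .4; .10 .34 .1 0 0 .55; .11 .36 .1 0 0 .6; .11 .36 .1 0 0 .6; .11 .36 .1 0 0 .6; .11 .36 .1 0 0 .6; .11 .36 .1 0 0 .6'
python3 -m jog '.11 .37 0 0 0 .583; .11 .37 0 0 0 .583; .11 .37 0 0 0 .583; .11 .37 0 0 0 .583; .11 .37 0 0 0 .583; .11 .37 0 0 0 .583; .11 .37 0 0 0 .583; .11 .37 0 0 0 .583; .11 .37 0 0 0 .583; .11 .37 0 0 0 .583'
python3 -m jog '0 0 0 0 0 0; 0 0 0 0 0 0; 0 0 0 0 0 0' 0.3 40
python3 - <<'E'
from h import *
import pickle
m=r.camera_model("wrist"); im=r.get_image("wrist"); pickle.dump(m,open("m1.pkl","wb"))
cv2.imwrite("pics/w1.png",cv2.cvtColor(im,cv2.COLOR_RGB2BGR)); s=r.state(); print(s["joint_positions"],s["tcp_rot"])
E
```

```text
clock: 0.93
tool_pos: [0.3183, -0.1458, 0.3494]
tcp_rot: [0.88, 0.475, 0.001, 0.0]
wrist_force: [-0.0, -1.3, 0.6]
width: 0.0854
grasp_force: 0.0
clock: 1.77
tool_pos: [0.4287, 0.2254, 0.3463]
tcp_rot: [0.706, 0.708, -0.001, -0.001]
wrist_force: [0.3, 0.7, -0.1]
width: 0.0854
grasp_force: 0.0
clock: 2.02
tool_pos: [0.4277, 0.2199, 0.3484]
tcp_rot: [0.707, 0.707, -0.0, 0.0]
wrist_force: [0.5, -0.3, -0.6]
width: 0.0517
grasp_force: 0.0
[ 4.74490221e-01 -1.63100399e-02  2.69609689e-01  1.85631304e+00
 -1.84457609e-04  2.04650354e+00] [7.07536917e-01 7.06676349e-01 1.63723615e-04 1.49353595e-04]
```

View pics/w1.png

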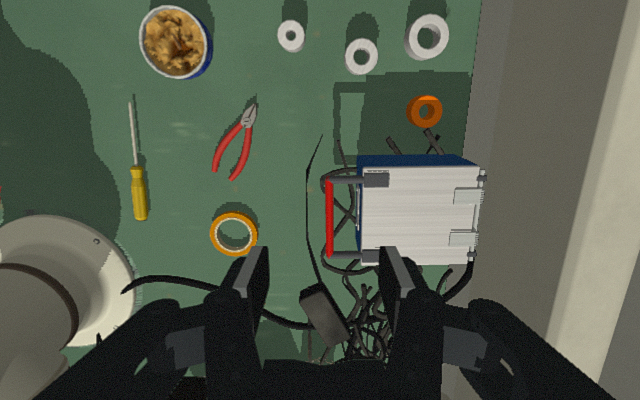

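The wrist view shows the bar from (329,180) to (330,257), the lid plate spanning (358,167)–(480,263), and the middle ring's top at (361,56). The joints are also comfortable here.

Run:
```python
from h import *
import pickle
m=pickle.load(open("m1.pkl","rb")); im=cv2.imread("pics/w1.png")
red=cv2.inRange(cv2.cvtColor(im,cv2.COLOR_BGR2HSV),(0,150,120),(6,255,255))+cv2.inRange(cv2.cvtColor(im,cv2.COLOR_BGR2HSV),(174,150,120),(180,255,255))
red[:, :320]=0; red[:,345:]=0; red[:150]=0
v,u=np.nonzero(red); print("bar px",u.mean(),v.min(),v.max(),np.polyfit(v,u,1))
k=np.polyfit(v,u,1)
A,B=[onz(m,np.polyval(k,x),x,.092) for x in (v.min(),v.max())]; print("bar",A,B,(A+B)/2,"yaw",np.arctan2(-(A-B)[0],(A-B)[1]))
for n,q in dict(FL=(358,168),FR=(361,267),RL=(481,165),RR=(479,264)).items(): print(n,onz(m,*q,.0935))
g=cv2.inRange(cv2.cvtColor(im,cv2.COLOR_BGR2HSV),(0,0,130),(180,40,255))[:100]
n,l,st,c=cv2.connectedComponentsWithStats(g)
for i in range(1,n):
    if 200<st[i,4]<4000: print(st[i],c[i])
for q in ((362,57),(361,55),(291,35),(429,36)): print(q,onz(m,*q,.03))
```

```text
bar px 328.8689138576779 180 257 [7.50287409e-03 3.27234987e+02]
bar [0.43456996 0.19641066 0.092     ] [0.43574873 0.0938031  0.092     ] [0.43515934 0.14510688 0.092     ] yaw 0.011487558715083113
FL [0.4691676  0.21138651 0.0935    ]
FR [0.47713226 0.08011269 0.0935    ]
RL [0.6135685  0.21485004 0.0935    ]
RR [0.62962056 0.08442379 0.0935    ]
[ 605    0   35  100 2257] [626.78289765  58.27647319]
[138   5  69  74 620] [169.40806452  39.34354839]
[ 406   14   43   47 1112] [427.57643885  36.87679856]
[277  20  28  33 614] [290.53094463  35.62703583]
[345  38  33  37 758] [360.92612137  56.29551451]
(362, 57) [0.47657644 0.33833012 0.03      ]
(361, 55) [0.47525202 0.34062959 0.03      ]
(291, 35) [0.38888431 0.36322895 0.03      ]
(429, 36) [0.55771461 0.36196963 0.03      ]
```

```bash
python3 -m jog '-.015 -.03 -.04 0 -.12 0; -.03 -.06 -.08 0 -.24 0; -.031 -.075 -.12 0 -.36 0; -.031 -.075 -.16 0 -.48 0; -.031 -.075 -.186 0 -.5 0; -.031 -.075 -.186 0 -.5 0; -.031 -.075 -.186 0 -.5 0; -.031 -.075 -.186 0 -.5 0; -.031 -.075 -.186 0 -.5 0'
python3 - <<'E'
from h import *
import pickle
m=r.camera_model("wrist"); im=r.get_image("wrist"); s=r.state(); print(s["joint_positions"],s["tool_pos"],s["width"])
cv2.imwrite("pics/w2.png",cv2.cvtColor(im,cv2.COLOR_RGB2BGR)); pickle.dump(m,open("m2.pkl","wb"))
h=cv2.cvtColor(im,cv2.COLOR_RGB2HSV); red=cv2.inRange(h,(0,150,110),(6,255,255))+cv2.inRange(h,(174,150,110),(180,255,255))
n,l,st,c=cv2.connectedComponentsWithStats(red)
for i in range(1,n):
    if st[i,4]>150: print(st[i],c[i],onz(m,*c[i],.093))
E
```

```text
clock: 2.82
tool_pos: [0.3968, 0.1449, 0.1631]
tcp_rot: [0.686, 0.684, 0.175, 0.175]
wrist_force: [1.2, 1.7, 0.4]
width: 0.0298
grasp_force: 0.0
[ 0.49604812 -0.71323943 -0.68241171  1.15057522 -0.23084836  2.01572947] [0.39786033 0.14559191 0.16510511] 0.02939585758694344
[   7   28   79  124 2941] [38.33117987 87.39986399] [0.30338907 0.22357908 0.093     ]
[  61   43   49  127 2314] [ 92.77657736 107.83362143] [0.32042408 0.21515305 0.093     ]
[ 313  134   16  146 1982] [320.8123108  204.35267407] [0.43433963 0.15126521 0.093     ]
```

View pics/w2.png

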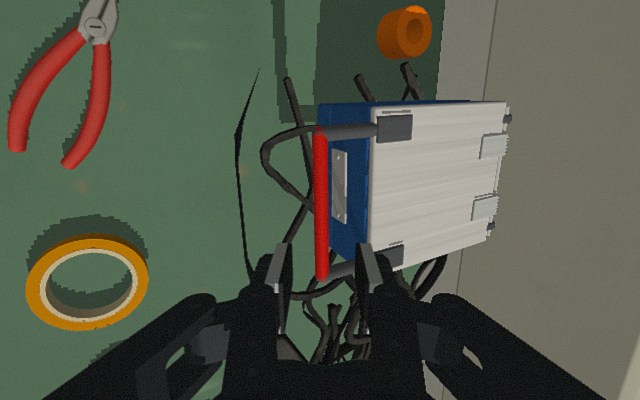

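The bar runs (320,134)–(324,280), centred between the fingers at x≈322. I'll advance and grip.

```bash
python3 -m jog '.012 .0 -.02 0 0 0; .023 0 -.043 0 0 0; .033 0 -.062 0 0 0; .038 0 -.073 0 0 0; .038 0 -.073 0 0 0; .038 0 -.073 0 0 0'
python3 -m jog '0 0 0 0 0 0; 0 0 0 0 0 0; 0 0 0 0 0 0; 0 0 0 0 0 0;0 0 0 0 0 0; 0 0 0 0 0 0' 1 40
```

```text
clock: 3.37
tool_pos: [0.4363, 0.1461, 0.0915]
tcp_rot: [0.685, 0.685, 0.175, 0.175]
wrist_force: [0.0, -1.0, 0.2]
width: 0.0298
grasp_force: 0.0
clock: 3.87
tool_pos: [0.4343, 0.1463, 0.0904]
tcp_rot: [0.685, 0.686, 0.175, 0.174]
wrist_force: [-10.9, 0.5, 3.0]
width: 0.0086
grasp_force: 39.3
```

```bash
python3 -m jog '-.002 0 .009 0 0 0; -.001 0 .022 0 0 0; .002 0 .036 0 0 0; .005 0 .05 0 0 0; .01 0 .064 0 0 0; .015 0 .0775 0 0 0; .022 .0005 .09 0 0 0; .03 .0005 .103 0 0 0; .036 .001 .112 0 0 0; .041 .001 .117 0 0 0'
python3 -m jog '0 0 0 0 0 0; 0 0 0 0 0 0'
```

```text
clock: 4.7
tool_pos: [0.476, 0.147, 0.2097]
tcp_rot: [0.685, 0.685, 0.176, 0.175]
wrist_force: [-6.5, -0.8, 5.6]
width: 0.0083
grasp_force: 41.5
clock: 4.87
tool_pos: [0.4761, 0.147, 0.2097]
tcp_rot: [0.685, 0.685, 0.176, 0.176]
wrist_force: [-11.1, -2.1, 9.0]
width: 0.0083
grasp_force: 42.0
```

```bash
python3 -m jog '.004 0 .0065 0 0 0; .011 0 .0145 0 0 0; .025 0 .027 0 0 0; .040 .001 .038 0 0 0; .056 .001 .047 0 0 0; .072 .0015 .054 0 0 0; .089 .002 .06 0 0 0; .100 .002 .062 0 0 0; .107 .002 .064 0 0 0; .113 .002 .065 0 0 0'
python3 -m jog '0 0 0 0 0 0; 0 0 0 0 0 0'
```

```text
clock: 5.7
tool_pos: [0.5901, 0.1487, 0.274]
tcp_rot: [0.685, 0.685, 0.176, 0.176]
wrist_force: [-1.4, -2.4, 6.1]
width: 0.0085
grasp_force: 41.4
clock: 5.87
tool_pos: [0.5898, 0.1487, 0.2737]
tcp_rot: [0.685, 0.685, 0.176, 0.176]
wrist_force: [0.1, -4.6, 5.5]
width: 0.0084
grasp_force: 41.6
```

```bash
python3 -m jog '0 0 0 0 0 0; 0 0 0 0 0 0; -.005 0 .01 0 0 0; -.02 0 .036 0 0 0; -.036 0 .066 0 0 0; -.055 0 .095 0 0 0; -.085 .02 .10 0 .1 0; -.12 .04 .09 0 .22 0; -.15 .06 .08 0 .34 0; -.16 .07 .076 0 .46 0' 0.3
python3 -m jog '0 0 0 0 .04 0; 0 0 0 0 .04 0; 0 0 0 0 .04 0; 0 0 0 0 .04 0; 0 0 0 0 .04 0' -.25
python3 - <<'E'
from h import *
import pickle
m=r.camera_model("wrist"); im=r.get_image("wrist"); s=r.state(); print(s["joint_positions"],s["tool_pos"],s["width"],s["wrist_force"])
cv2.imwrite("pics/w3.png",cv2.cvtColor(im,cv2.COLOR_RGB2BGR)); pickle.dump(m,open("m3.pkl","wb"))
E
```

```text
clock: 6.7
tool_pos: [0.4249, 0.2202, 0.3499]
tcp_rot: [0.706, 0.708, 0.013, 0.012]
wrist_force: [-0.8, 0.3, 0.1]
width: 0.03
grasp_force: 0.0
clock: 7.12
tool_pos: [0.4286, 0.2185, 0.3482]
tcp_rot: [0.707, 0.707, 0.001, 0.001]
wrist_force: [-1.0, -0.2, -0.1]
width: 0.0537
grasp_force: 0.0
[ 4.71650045e-01 -1.84473191e-02  2.66419654e-01  1.85321602e+00
 -4.28712760e-04  2.04267667e+00] [0.42854225 0.21844619 0.34817317] 0.053533470675529334 [ 0.01705889 -0.13330821  0.25380607]
```

View pics/w3.png

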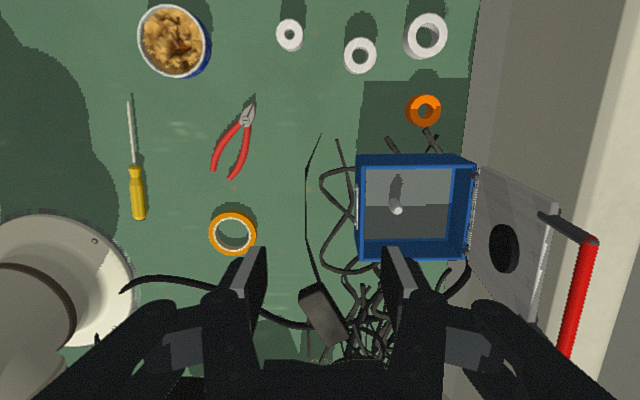

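The lid stands open. The post tip is at about (397,211) and the middle ring's top centre at about (360,55), with the other rings unmoved.

Run:
```python
from h import *
import pickle
m=pickle.load(open("m3.pkl","rb")); im=cv2.imread("pics/w3.png"); h=cv2.cvtColor(im,cv2.COLOR_BGR2HSV)
g=cv2.inRange(h,(0,0,150),(180,50,255))
for x0,x1,y0,y1,z in ((340,382,33,77,.03),(385,410,196,220,.067)):
    q=np.zeros_like(g); q[y0:y1,x0:x1]=g[y0:y1,x0:x1]; v,u=np.nonzero(q); print(u.mean(),v.mean(),u.min(),u.max(),v.min(),v.max(),onz(m,u.mean(),v.mean(),z))
print(onz(m,360,55,.03),onz(m,397,211,.067),onz(m,396.5,212,.067))
w=np.hstack([cv2.resize(im[28:83,330:390],(540,495),interpolation=cv2.INTER_CUBIC),])
cv2.imwrite("pics/c3.png",cv2.resize(im[180:230,370:430],(600,500),interpolation=cv2.INTER_CUBIC))
```

```text
359.6276595744681 55.246010638297875 344 376 37 73 [0.47524309 0.33922566 0.03      ]
397.38461538461536 210.5 393 401 207 214 [0.52711926 0.14732412 0.067     ]
[0.47569692 0.33950778 0.03      ] [0.52666066 0.146627   0.067     ] [0.52609619 0.14523023 0.067     ]
```

View pics/c3.png

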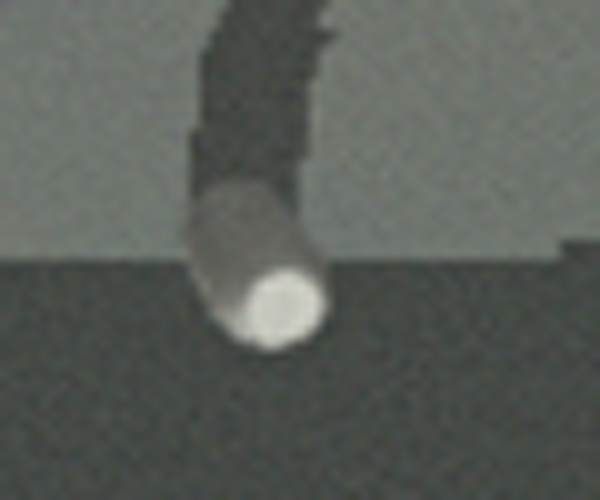

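```bash
python3 -m jog '.02 .04 -.01 0 0 0; .035 .08 -.03 0 0 0; .047 .11 -.06 0 0 0; .047 .12 -.1 0 0 0; .047 .12 -.14 0 0 0; .047 .12 -.18 0 0 0; .047 .12 -.22 0 0 0; .047 .12 -.248 0 0 0; .047 .12 -.248 0 0 0; .047 .12 -.248 0 0 0' -.3
python3 -m jog '0 0 0 0 0 0; 0 0 0 0 0 0'
python3 - <<'E'
from h import *
import pickle
m=r.camera_model("wrist"); im=r.get_image("wrist"); s=r.state(); print(s["tool_pos"],s["width"],proj(m,s["tool_pos"]),proj(m,[.475,.339,.03]))
cv2.imwrite("pics/w4.png",cv2.cvtColor(im,cv2.COLOR_RGB2BGR)); pickle.dump(m,open("m4.pkl","wb"))
E
```

```text
clock: 8.0
tool_pos: [0.4752, 0.3382, 0.0992]
tcp_rot: [0.707, 0.707, -0.001, -0.0]
wrist_force: [-0.4, 0.6, 2.0]
width: 0.0556
grasp_force: 0.0
clock: 8.17
tool_pos: [0.4772, 0.3396, 0.1028]
tcp_rot: [0.707, 0.707, 0.002, 0.0]
wrist_force: [-0.5, 0.5, 0.8]
width: 0.0557
grasp_force: 0.0
[0.47720879 0.33962505 0.10252096] 0.05578943986352406 [[322.3237863 276.9183568]] [[318.684218   218.20975037]]
```

View pics/w4.png

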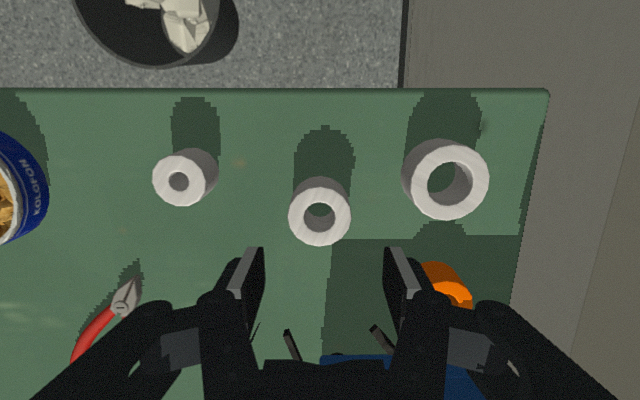

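The middle ring's top circle is centred at (319.5,217), about 1 px from the prediction, and both fingers clear its neighbours. Descending to grip.

```bash
python3 -m jog '0 .001 -.03 0 0 0; 0 .001 -.055 0 0 0; 0 .001 -.07 0 0 0; 0 .001 -.078 0 0 0; 0 .001 -.078 0 0 0; 0 .001 -.078 0 0 0'
python3 -m jog '0 0 0 0 0 0; 0 0 0 0 0 0; 0 0 0 0 0 0; 0 0 0 0 0 0; 0 0 0 0 0 0; 0 0 0 0 0 0' 1 40
```

```text
clock: 8.72
tool_pos: [0.4766, 0.3402, 0.0227]
tcp_rot: [0.707, 0.707, 0.001, 0.0]
wrist_force: [0.1, -0.4, 0.4]
width: 0.0555
grasp_force: 0.0
clock: 9.22
tool_pos: [0.4769, 0.3405, 0.0236]
tcp_rot: [0.707, 0.707, 0.002, 0.0]
wrist_force: [-1.1, -1.0, 5.9]
width: 0.0408
grasp_force: 40.5
```

```bash
python3 -m jog '0 0 .015 0 0 0; 0 0 .04 0 0 0; 0 -.01 .08 0 0 0; .01 -.035 .11 0 0 0; .02 -.07 .135 0 0 0; .03 -.105 .15 0 0 0; .04 -.14 .155 0 0 0; .047 -.17 .155 0 0 0; .051 -.187 .155 0 0 0; .051 -.192 .155 0 0 0'
python3 -m jog '0 0 0 0 0 0; 0 0 0 0 0 0; 0 0 0 0 0 0; 0 0 0 0 0 0'
python3 - <<'E'
from h import *
import pickle
m=r.camera_model("wrist"); im=r.get_image("wrist"); s=r.state(); print(s["tool_pos"],s["width"],s["wrist_force"],proj(m,[.528,.148,.067]))
cv2.imwrite("pics/w5.png",cv2.cvtColor(im[80:380,120:520],cv2.COLOR_RGB2BGR).repeat(2,0).repeat(2,1)); pickle.dump((m,s),open("m5.pkl","wb"))
E
```

```text
clock: 10.05
tool_pos: [0.5279, 0.1453, 0.1776]
tcp_rot: [0.708, 0.706, 0.001, 0.001]
wrist_force: [0.1, -0.3, -2.0]
width: 0.0413
grasp_force: 40.9
clock: 10.38
tool_pos: [0.5267, 0.149, 0.1763]
tcp_rot: [0.707, 0.708, 0.0, -0.0]
wrist_force: [0.4, -0.2, -0.9]
width: 0.041
grasp_force: 40.9
[0.52675039 0.1489114  0.17625177] 0.04132770712474239 [ 0.58940539 -0.27722468 -1.33899272] [[324.37040291 200.72212031]]
```

View pics/w5.png

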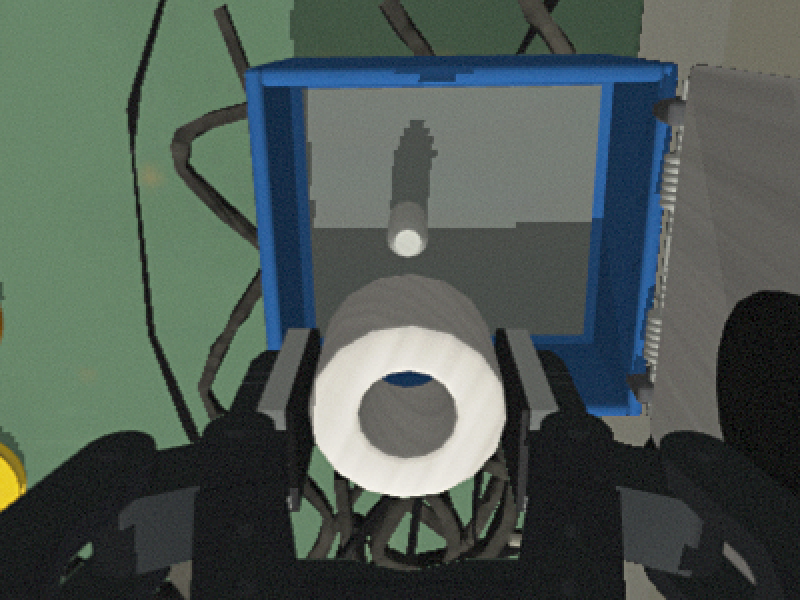

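The post top is at image (323.3,201.3) and the held ring's top circle is centred at (324.3,285.5).

Run:
```python
from h import *
import pickle
m,s=pickle.load(open("m5.pkl","rb"))
print("post",onz(m,323.3,201.3,.067),"ring",onz(m,324.3,285.5,.1827))
# box inner/outer top front-left & rear-left corners for yaw
a,b=onz(m,120+250/2,80+72/2,.085),onz(m,120+268/2,80+348/2,.085);print(a,b,np.arctan2(-(a-b)[0],(a-b)[1]))
a,b=onz(m,120+305/2,80+87/2,.035),onz(m,120+602/2,80+84/2,.035);print(np.arctan2((b-a)[1],(b-a)[0]))
```

```text
post [0.52719585 0.14754132 0.067     ] ring [0.52753572 0.14894654 0.1827    ]
[0.47683178 0.21113439 0.085     ] [0.47654074 0.11284104 0.085     ] -0.0029609988279140818
0.011142347546294932
```

```bash
python3 -m jog '0 -.0015 -.03 0 0 0; 0 -.0015 -.055 0 0 0; 0 -.0015 -.072 0 0 0; 0 -.0015 -.08 0 0 0; 0 -.0015 -.08 0 0 0; 0 -.0015 -.08 0 0 0; 0 -.0015 -.08 0 0 0'
python3 -m jog '0 0 -.003 0 0 0; 0 0 -.006 0 0 0; 0 0 -.009 0 0 0; 0 0 -.012 0 0 0; 0 0 -.012 0 0 0'
```

```text
clock: 11.02
tool_pos: [0.5276, 0.1468, 0.0978]
tcp_rot: [0.707, 0.707, 0.001, 0.0]
wrist_force: [0.0, -0.7, -0.7]
width: 0.041
grasp_force: 40.8
clock: 11.43
tool_pos: [0.5269, 0.1466, 0.0837]
tcp_rot: [0.707, 0.707, 0.0, -0.0]
wrist_force: [0.5, 2.8, -2.5]
width: 0.0411
grasp_force: 40.7
```

```bash
python3 -m jog '0 0.0005 -.004 0 0 0; 0 0.0005 -.008 0 0 0; 0 0.0005 -.012 0 0 0; 0 0.0005 -.015 0 0 0; 0 0.0005 -.018 0 0 0; 0 0.0005 -.018 0 0 0; 0 0.0005 -.018 0 0 0'
python3 -m jog '0 0 -.002 0 0 0; 0 0 -.004 0 0 0; 0 0 -.007 0 0 0; 0 0 -.007 0 0 0'
```

```text
clock: 12.02
tool_pos: [0.5268, 0.1469, 0.0659]
tcp_rot: [0.707, 0.707, -0.0, -0.0]
wrist_force: [1.1, 3.1, -3.0]
width: 0.0407
grasp_force: 40.7
clock: 12.35
tool_pos: [0.527, 0.147, 0.0588]
tcp_rot: [0.707, 0.707, 0.0, -0.0]
wrist_force: [1.0, 3.8, -2.9]
width: 0.0409
grasp_force: 40.8
```

Down to the expected floor height. A small further press, then release.

```bash
python3 -m jog '0 0 -.001 0 0 0; 0 0 -.002 0 0 0; 0 0 -.002 0 0 0; 0 0 -.002 0 0 0'
python3 -m jog '0 0 0 0 0 0; 0 0 0 0 0 0; 0 0 0 0 0 0; 0 0 0 0 0 0; 0 0 0 0 0 0' -.2
```

```text
clock: 12.68
tool_pos: [0.527, 0.147, 0.0585]
tcp_rot: [0.707, 0.707, 0.0, 0.0]
wrist_force: [-4.8, 1.9, 9.7]
width: 0.0411
grasp_force: 41.8
clock: 13.1
tool_pos: [0.5271, 0.1467, 0.0573]
tcp_rot: [0.707, 0.707, -0.0, 0.0]
wrist_force: [0.7, -1.0, 2.5]
width: 0.0515
grasp_force: 1.1
```

```bash
python3 -m jog '0 0 .01 0 0 0; 0 0 .03 0 0 0; 0 0 .06 0 0 0; 0 0 .09 0 0 0; 0 0 .12 0 0 0; 0 0 .13 0 0 0; 0 0 .13 0 0 0; 0 0 .13 0 0 0' -.2
python3 - <<'E'
from h import *
m=r.camera_model("wrist"); im=r.get_image("wrist"); s=r.state(); print(s["tool_pos"],s["width"])
h=cv2.cvtColor(im,cv2.COLOR_RGB2HSV); g=cv2.inRange(h,(0,0,140),(180,45,255))
print("pred ring top c/edges z.065",proj(m,[[.527,.1465,.065],[.548,.1465,.065],[.506,.1465,.065],[.527,.1675,.065],[.527,.1255,.065],[.527,.1465,.067]]).round(1).tolist())
n,l,st,c=cv2.connectedComponentsWithStats(g)
for i in range(1,n):
    if st[i,4]>60 and 250<c[i][0]<420: print(st[i],c[i])
E
```

```text
clock: 13.77
tool_pos: [0.5271, 0.1469, 0.1871]
tcp_rot: [0.707, 0.707, 0.0, 0.0]
wrist_force: [0.3, -0.1, -0.5]
width: 0.0511
grasp_force: 0.0
[0.52663404 0.14674708 0.18603843] 0.05143821184008158
pred ring top c/edges z.065 [[322.6, 194.9], [349.2, 194.9], [295.9, 194.9], [322.5, 168.8], [322.6, 219.7], [322.6, 195.6]]
[ 297  170   53   50 1560] [323.21538462 194.57884615]
[315 188  17  14 171] [322.88304094 194.42105263]
[374 341  16  16  69] [383.28985507 346.84057971]
```

The ring measures 53 px wide and is centred at (323,195), exactly as predicted for a ring seated on the floor, with the post tip showing in its bore. Now to the bar.

```bash
python3 -m jog '-.01 0 .03 0 -.06 0; -.015 0 .065 0 -.17 0; -.015 0 .1 0 -.28 0; -.005 0 .13 0 -.39 0; .015 .002 .156 0 -.5 0; .034 .002 .158 0 -.5 0; .037 .002 .158 0 -.5 0; .037 .002 .158 0 -.5 0; .037 .002 .158 0 -.5 0; .037 .002 .158 0 -.5 0' .3
python3 - <<'E'
from h import *
m=r.camera_model("wrist"); im=r.get_image("wrist"); s=r.state(); print(s["joint_positions"],s["tool_pos"],s["width"])
cv2.imwrite("pics/w6.png",cv2.cvtColor(im,cv2.COLOR_RGB2BGR))
h=cv2.cvtColor(im,cv2.COLOR_RGB2HSV); red=cv2.inRange(h,(0,150,90),(6,255,255))+cv2.inRange(h,(174,150,90),(180,255,255))
n,l,st,c=cv2.connectedComponentsWithStats(red)
for i in range(1,n):
    if st[i,4]>150:
        v,u=np.nonzero(l==i); print(st[i],c[i],np.polyfit(v,u,1),[onz(m,*np.array(c[i]),z).round(4).tolist() for z in (.272,)])
print(proj(m,[[.605,.199,.272],[.605,.149,.272],[.605,.099,.272]]))
E
```

```text
clock: 14.65
tool_pos: [0.5636, 0.1487, 0.3431]
tcp_rot: [0.685, 0.685, 0.173, 0.174]
wrist_force: [0.8, 0.1, -0.3]
width: 0.03
grasp_force: 0.0
[ 0.32935112 -0.25462127 -0.04964731  1.3019041  -0.15560269  1.86242955] [0.56362654 0.14875499 0.34350933] 0.029959823341879858
[ 323  136   15  144 1963] [330.54712175 205.72236373] [5.26068867e-03 3.29464880e+02] [[0.6086, 0.1526, 0.272]]
[[326.15412278 136.51532084]
 [325.90417775 211.56879199]
 [325.68698896 277.07472437]]
```

```bash
python3 -m jog '.014 -.001 -.015 0 0 0; .026 -.001 -.038 0 0 0; .037 -.001 -.058 0 0 0; .044 -.001 -.072 0 0 0; .045 -.001 -.074 0 0 0; .045 -.001 -.074 0 0 0; .045 -.001 -.074 0 0 0'
python3 -m jog '0 0 0 0 0 0; 0 0 0 0 0 0; 0 0 0 0 0 0; 0 0 0 0 0 0;0 0 0 0 0 0; 0 0 0 0 0 0' 1 40
```

```text
clock: 15.28
tool_pos: [0.6088, 0.1479, 0.2721]
tcp_rot: [0.685, 0.685, 0.175, 0.175]
wrist_force: [0.2, -0.2, 0.8]
width: 0.0298
grasp_force: 0.0
clock: 15.78
tool_pos: [0.6083, 0.148, 0.2724]
tcp_rot: [0.685, 0.685, 0.175, 0.175]
wrist_force: [-7.0, -0.6, 1.6]
width: 0.0082
grasp_force: 39.0
```

```bash
python3 -m jog '-.012 0 -.001 0 0 0; -.023 0 -.0024 0 0 0; -.041 0 -.0064 0 0 0; -.058 -.0005 -.0122 0 0 0; -.0745 -.001 -.0196 0 0 0; -.083 -.001 -.024 0 0 0; -.09 -.001 -.0287 0 0 0; -.1 -.001 -.0355 0 0 0; -.106 -.001 -.04 0 0 0; -.109 -.001 -.0427 0 0 0'
python3 -m jog '0 0 0 0 0 0; 0 0 0 0 0 0; 0 0 0 0 0 0; 0 0 0 0 0 0'
python3 - <<'E'
from h import *
s=r.state(); print(s["qd"].round(4),s["tool_pos"],s["wrist_force"])
from scipy.spatial.transform import Rotation as R
b=s["tool_pos"]-.002*R.from_quat(s["tcp_rot"]).apply([0,0,1]); 
for hx in (.614,.616,.618): d=b-[hx,0,.09]; print("bar",b,"theta",np.arctan2(d[2],-d[0]),np.hypot(d[0],d[2]))
def red(im,area):
    h=cv2.cvtColor(im,cv2.COLOR_RGB2HSV); k=cv2.inRange(h,(0,140,70),(7,255,255))+cv2.inRange(h,(173,140,70),(180,255,255))
    x0,x1,y0,y1=area; q=np.zeros_like(k); q[y0:y1,x0:x1]=k[y0:y1,x0:x1]; n,l,st,c=cv2.connectedComponentsWithStats(q)
    return [(st[i].tolist(),c[i].round(1).tolist()) for i in range(1,n) if st[i,4]>15]
for n in ("scene","side","wrist"):
    m=r.camera_model(n); im=r.get_image(n); cv2.imwrite(f"pics/{n}9.png",cv2.cvtColor(im,cv2.COLOR_RGB2BGR))
    print(n,red(im,(270,420,80,230) if n!="wrist" else (290,360,100,300)))
    for t in (.77,.82,.87,.92,.97): print(t,proj(m,[[.616-.182*np.cos(t),.147+e,.09+.182*np.sin(t)] for e in (-.05,0,.05)]).round(1).tolist())
E
```

```text
clock: 16.62
tool_pos: [0.4996, 0.1467, 0.2304]
tcp_rot: [0.685, 0.685, 0.176, 0.176]
wrist_force: [-8.4, -3.9, 10.4]
width: 0.0079
grasp_force: 43.1
clock: 16.95
tool_pos: [0.5002, 0.1466, 0.2308]
tcp_rot: [0.685, 0.685, 0.176, 0.176]
wrist_force: [-8.3, -3.2, 10.1]
width: 0.0085
grasp_force: 43.1
[ 0.001   0.0019  0.0011 -0.0024 -0.0011 -0.0014] [0.50016223 0.14664011 0.23084123] [-8.34518805 -3.20126465 10.11335044]
bar [0.49919845 0.1466401  0.23259369] theta 0.8929560600901064 0.18306380590675314
bar [0.49919845 0.1466401  0.23259369] theta 0.8845042512150416 0.18432461372267814
bar [0.49919845 0.1466401  0.23259369] theta 0.8761678661765158 0.1855984089774576
scene [([321, 124, 18, 6, 61], [330.3, 126.9])]
0.77 [[359.6, 128.9], [343.5, 131.7], [326.4, 134.7]]
0.82 [[357.9, 125.9], [341.8, 128.6], [324.6, 131.4]]
0.87 [[356.1, 123.0], [340.0, 125.6], [322.8, 128.3]]
0.92 [[354.2, 120.2], [338.1, 122.7], [321.0, 125.4]]
0.97 [[352.2, 117.6], [336.2, 120.1], [319.1, 122.6]]
side [([296, 118, 18, 16, 74], [303.9, 126.5])]
0.77 [[325.6, 123.5], [314.1, 132.4], [301.7, 141.9]]
0.82 [[323.1, 120.2], [311.4, 129.0], [298.9, 138.4]]
0.87 [[320.3, 117.0], [308.6, 125.7], [296.0, 135.0]]
0.92 [[317.5, 113.9], [305.7, 122.5], [292.9, 131.7]]
0.97 [[314.6, 111.0], [302.6, 119.4], [289.7, 128.5]]
wrist [([313, 149, 20, 9, 84], [322.5, 152.1]), ([309, 161, 26, 139, 3068], [322.3, 228.1])]
0.77 [[281.5, 360.4], [277.3, 270.7], [272.1, 161.0]]
0.82 [[298.9, 364.3], [296.4, 273.6], [293.3, 162.2]]
0.87 [[317.0, 367.5], [316.3, 276.0], [315.5, 163.3]]
0.92 [[335.7, 370.1], [337.0, 277.9], [338.6, 164.1]]
0.97 [[354.9, 372.0], [358.2, 279.3], [362.3, 164.7]]
```

```bash
python3 -m jog '-.0015 0 -.0005 0 0 0; -.003 0 -.001 0 0 0; -.003 0 -.001 0 0 0; -.003 0 -.001 0 0 0; -.003 0 -.001 0 0 0; -.003 0 -.001 0 0 0; -.003 0 -.001 0 0 0; -.003 0 -.001 0 0 0'
python3 - <<'E'
from h import *
s=r.state(); print(abs(s["qd"]).max(),s["tool_pos"],s["wrist_force"])
d=s["tool_pos"]+[-.001,0,.0018]-[.616,0,.09]; t=np.arctan2(d[2],-d[0]); print(t)
if .82<t<.91: print(r.finish_job())
E
```

```text
clock: 17.77
tool_pos: [0.497, 0.1466, 0.2282]
tcp_rot: [0.685, 0.685, 0.175, 0.175]
wrist_force: [-4.1, -4.4, 6.2]
width: 0.0085
grasp_force: 42.6
0.0014745465924110965 [0.49701484 0.14662806 0.22821978] [-4.08370506 -4.40551434  6.22281215]
0.8623009576489642
the job is handed in; nothing more can be done
None
```

The middle ring sits flat on the box floor over the post, released, and the arm is holding the lid still by its bar at about 0.86 rad, 5° below balance; I handed the job in at 17.8 s and left the other items alone.

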